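# Tip a tall tote of bearing balls into the tray over its rail

### The job

Empty the three steel balls from the tall square tote into the plywood tray. Holding the tote in its upper half, set its foot on the bench in front of the tray and lean it on the tray's steel rail; let go so that it rests there by itself, then grip it again in its lower half and raise its foot, mouth over the rail, until all the balls have rolled out. Lower the foot to the bench again and leave the empty tote leaning on the rail by itself, and do not shove or upset the canister, the tub or the amber bottle.

Things in the scene. Friction and masses are not known exactly. Their poses are not given: they have to be found in the camera images.
- tote: tall open-topped grey plastic tote: 60 x 60 mm outside, 240 mm tall, walls and floor 4 mm, 0.25-0.35 kg, plus 0.17 kg of balls. Loose, starts upright on the bench left or right of the tray. Origin: centre of its underside; z runs from foot to mouth, x and y square to its four equal flat faces. Rigid: a firm grip does no harm
- tote_foot (a point): centre of the tote's underside (same point as its origin)
- tote_mouth (a point): centre of the tote's open mouth, 240 mm along its z from the foot
- tray: open plywood tray fixed to the bench, 200 mm deep (its x) by 260 mm wide (its y), floor 10 mm thick, walls 10 mm thick: front wall with the rail on top, side walls 85 mm high, back wall 125 mm high. Origin: centre of its underside; its x points level from the front wall to the back wall, away from the robot; its z up
- rail: round steel bar, 16 mm across, 260 mm long, fixed along the top of the tray's front wall (nearest the robot). Origin: middle of its axis, 96 mm before the tray's origin, 95 mm above the bench; y along the bar. With the edge of the tote's foot on the bench 143 mm before the rail's axis (along the tray's x), the tote leans at about 54 degrees from upright, stable, mouth 50 mm past the rail, balls inside
- ball0_center (a point): centre of a steel bearing ball, 24 mm across, 0.057 kg; starts on the floor inside the tote; rolls freely once the tote is tipped past level
- ball1_center (a point): centre of a second such ball, beside the first
- ball2_center (a point): centre of the third such ball, beside them
- canister: round closed metal canister, 62 mm across and 200 mm tall, standing loose on the other side of the tray from the tote; a bystander. Origin: centre of its underside, z up
- tub: low black open plastic tub, 90 x 110 x 60 mm, loose; a bystander. Origin: centre of its underside, z up
- oiler: amber bottle with a black cap, 56 mm across and 150 mm tall, loose; a bystander. Origin: centre of its underside, z up
There are look-alikes about, which are no part of the job. What is shaped like the tote but yellow is not meant.

How it is judged:
On the way, in this order (a step that is already met when the one before it is completed fails the run):
1. the tote, gripped in its upper half, is being leaned over (angle between tote's own z axis and vertical above 0.2 rad and contact force between the fingers and tote above 0.5 N and z of the grasp point in the frame of tote above 0.12 m), for 0.1 s.
2. the tote leans on the rail by itself, 20 to 75 degrees from upright, foot on the bench, let go, with the balls still in it (angle between tote's own z axis and vertical between 0.35 and 1.3 rad and contact force between tote and rail above 0.15 N and contact force between the fingers and tote below 0.05 N and height (world z) of tote_foot below 0.04 m and linear speed of tote below 0.03 m/s and distance between each of ball0_center, ball1_center, ball2_center and tote_foot below 0.2 m), for 0.3 s.
3. the tote, gripped in its lower half, is tipped past level so that its mouth points down (angle between tote's own z axis and vertical above 1.65 rad and contact force between the fingers and tote above 0.5 N and z of the grasp point in the frame of tote below 0.125 m), for 0.1 s.
At the end, for the whole second after the job is handed in: all three balls lie in the tray below its rim; the empty tote is let go and at rest, leaning on the rail 20 to 75 degrees from upright with its foot on the bench (underside centre lower than 40 mm) (x of ball0_center in the frame of tray between -0.092 and 0.092 m and y of ball0_center in the frame of tray between -0.122 and 0.122 m and z of ball0_center in the frame of tray between 0 and 0.075 m and x of ball1_center in the frame of tray between -0.092 and 0.092 m and y of ball1_center in the frame of tray between -0.122 and 0.122 m and z of ball1_center in the frame of tray between 0 and 0.075 m and x of ball2_center in the frame of tray between -0.092 and 0.092 m and y of ball2_center in the frame of tray between -0.122 and 0.122 m and z of ball2_center in the frame of tray between 0 and 0.075 m and angle between tote's own z axis and vertical between 0.35 and 1.3 rad and contact force between tote and rail above 0.15 N and contact force between the fingers and tote below 0.05 N and height (world z) of tote_foot below 0.04 m and linear speed of tote below 0.03 m/s and angular speed of tote below 0.2 rad/s); the robot touches nothing.
It fails at once if the canister is shoved more than 30 mm or tipped over (distance of canister from where it was at the start of the episode above 0.03 m or angle between canister's own z axis and vertical above 0.5 rad).
It fails at once if the tub is shoved more than 30 mm or tipped over (distance of tub from where it was at the start of the episode above 0.03 m or angle between tub's own z axis and vertical above 0.5 rad).
It fails at once if the oiler is shoved more than 30 mm or tipped over (distance of oiler from where it was at the start of the episode above 0.03 m or angle between oiler's own z axis and vertical above 0.5 rad).
It also fails if it takes over 69 s, if anything falls off the work surface, if the arm or the gripper's body presses on something with over 40 N, if the wrist force passes 120 N, or if a joint passes its speed limit or range.

### The arm

A 6-joint arm with a two-finger parallel gripper is mounted at the origin on the work surface. World frame = base frame: x ahead of the robot, y to its left, z up, the work surface at z = 0. Lengths are in m, angles in rad, forces in N, time in s.
With the tool pointing down it reaches from about 0.375 to 0.9 m from the base axis. Payload 3.1 kg.
Tool frame: the origin (TCP) lies where the fingers leave the gripper's body, on its centre line; the fingertips stand 70 mm ahead of it and the grasp point (between the pads) lies 51 mm ahead of it; z points along the fingers, x is the direction in which the jaws open and shut, and the axes are right-handed (so a half turn about z gives the same grasp; the last joint's range is limited). The gripper opens to 87 mm and grips with 3 to 60 N. Pads are 19 mm wide; open, the fingers measure 117 mm over their backs; the gripper's body (75 mm by 190 mm) begins 51 mm behind the grasp point.
Start: joints at [-1.417, 0.527, 1.433, -0, 1.181, -0.178], TCP at [0.204, -0.591, 0.292] pointing down, gripper open.
Joint ranges: [-3.08, 3.08], [-0.75, 2.2], [0.22, 2.44], [-1.43, 4.57], [0, 2.65], [-2.85, 2.85]. Speed limits (rad/s): [2.79, 2.79, 3.14, 3.14, 3.14, 3.14].

### API

Orientations are given as a unit quaternion [x, y, z, w].
In Python, from plant import ctrl gives the robot as it stands.
- The arm moves only by the tool jog_arm, never from a script. Its argument "series" is text: rows parted by semicolons, each of 4 numbers parted by spaces: the shift along the tool's x, y, z in mm, then the turn about the tool's z in degrees. In form: tx ty tz spin; .... A call has 1 to 10 rows; each row shifts and turns the commanded pose from where the row before left it, along the tool's axes as they then stand; what a row does not reach is not made up. A row lasts 1/10 s, in which the tool goes at most 50 mm and 8.59 degrees, less where a joint would pass 70% of its speed; a pose out of reach is approached as far as the arm can. A call is refused whole if a number of a shift passes 50 or a number of a turn 8.59, either way. A call with a gripper value outside its range is refused whole. "hand" is the opening, from 0 (shut) to 1 (fully open), set as the call begins (left out, the last holds). The fingers move at their own pace and stop on an object; "force" is the grip in N (left out, the last holds). Time passes only in rows, so rows that do not move let the fingers close. It gives the time, the measured TCP pose, the force and the opening at its end, in the units of the state.
- ctrl.get_state(): the state, without advancing time (a new reading comes with each control period).
- ctrl.snapshot(name): name is "side" or "top"; returns a dict with "frame" (480x640x3 uint8, red, green, blue), "range_z" (480x640 float32, m along the optical axis (not along the pixel's ray), 0 where there is no reading), "K" (3x3 intrinsics, pixels), "k1" (the pictures are not rectified: a ray, as slopes to the right and down, at radius r is drawn at 1 + k1 r^2 times it, then the intrinsics apply), "pose" (4x4, takes a point from camera to world coordinates). Camera axes: x right, y up, looking along -z (the intrinsics and any distortion apply to the point x, -y, -z); pixel columns grow to the right and rows downward; lengths in m; the calibration is good to about 2 mm. A picture is of the moment at which its call begins.
- ctrl.job_done(): hands the job in, once; it reports no verdict.
Trained networks look in a picture, given as the dict that the camera call returned (one of the last four; its "shot" number tells which), for a name from the list of things; names that differ only in an ending like _2 or _b are one class to them, and where a whole thing is asked for, a point or a joint stands for the part that bears it (a point fixed in the world has none). Each returns a list of dicts, best first, with "p" (0 to 1); they miss things now and then, are a little off and sometimes report something else, mostly with a low value. They report only what shows in the picture. A call takes as long as a camera call. They do not tell look-alikes from the thing itself.
- ctrl.search_frame(query, picture): "point" ([column, row] in pixels, amid what is visible of it).
The state is a dict: "clock": time; "joint_positions": joint angles; "joint_velocities": joint speeds; "effort": joint torques, N m; "position": TCP position; "orientation": TCP orientation; "wrist_force": force on the tool from outside, world axes, zero at the start; "torque": the same for the moment, N m; "finger_gap": opening from 0.0 (shut) to 1.0 (fully open).
Only numpy, scipy, OpenCV 4.12 (cv2) and the standard library are available. Lean on these libraries where they do the work, as an engineer would, in place of code of your own. Each camera call takes 0.05 s, during which the arm holds its last target.

## Working session

There is one attempt and no reset: what is moved stays moved. The work goes in short steps, Python scripts to look and compute and a tool call to move; the robot and the scene stay as the last step left them, time stands still between calls to the robot, and variables do not carry over. Pictures are saved under pics/ and viewed, and the job is handed in when it is done.

Besides the shell and the picture viewer there is one more tool, called after "Emit:" by a JSON object that holds its "api" and its "payload", one argument or row to a line. jog_arm: Moves the arm, as the interface text tells. Its arguments: {"type":"object","properties":{"series":{"type":"string"},"hand":{"type":"number"},"force":{"type":"number"}},"required":["series"]}

```bash
ls; mkdir -p pics
cat > h.py <<'E'
import numpy as np, cv2
from plant import ctrl
def snap(n,fn):
    s=ctrl.snapshot(n); cv2.imwrite('pics/'+fn,s['frame'][:,:,::-1]); np.save('pics/'+fn+'.npy',s['range_z'])
    return s
def world(s,u,v,z=None):
    K=s['K'];a=np.array([(u-K[0,2])/K[0,0],(v-K[1,2])/K[1,1]]);p=a.copy()
    for _ in range(20): p=a/(1+s['k1']*(p@p))
    if z is None: z=s['range_z'][int(round(v)),int(round(u))]
    return (s['pose']@np.array([p[0]*z,-p[1]*z,-z,1]))[:3]
def cloud(s):
    K=s['K'];v,u=np.mgrid[0:480,0:640].astype(float)
    a=np.stack([(u-K[0,2])/K[0,0],(v-K[1,2])/K[1,1]],-1);p=a.copy()
    for _ in range(20): p=a/(1+s['k1']*(p**2).sum(-1,keepdims=True))
    z=s['range_z'];P=np.stack([p[...,0]*z,-p[...,1]*z,-z,np.ones_like(z)],-1)@s['pose'].T
    P[z==0]=np.nan
    return P[...,:3]
E
python3 - <<'E'
from h import *
np.set_printoptions(precision=4,suppress=True)
for n in('side','top'):
    s=snap(n,n+'0.png');print(n,s['K'],s['k1'],s['pose'])
    for q in('tote','tray','rail','canister','tub','oiler'):
        for d in ctrl.search_frame(q,s)[:3]:
            u,v=d['point'];print(q,d,world(s,u,v))
print(ctrl.get_state())
E
```

```text
pics
side [[559.7871   0.     313.1498]
 [  0.     559.7871 250.3403]
 [  0.       0.       1.    ]] -0.11126595263559656 [[-0.6888  0.5017 -0.5233 -0.0191]
 [-0.7248 -0.4621  0.511   0.5331]
 [ 0.0145  0.7313  0.6819  0.9473]
 [ 0.      0.      0.      1.    ]]
tote {'point': [384.0, 213.3], 'p': 0.91} [ 0.5643 -0.2548  0.1619]
tote {'point': [423.9, 236.4], 'p': 0.84} [ 0.4529 -0.2557  0.1655]
tote {'point': [453.9, 179.9], 'p': 0.77} [ 0.5091 -0.4325  0.1973]
tray {'point': [213.8, 267.2], 'p': 0.61} [0.8163 0.0458 0.0115]
rail {'point': [228.4, 281.4], 'p': 0.58} [0.6815 0.0949 0.1009]
canister {'point': [191.0, 401.8], 'p': 0.79} [0.4572 0.3349 0.1632]
tub {'point': [125.1, 394.5], 'p': 0.68} [0.6532 0.3822 0.0055]
oiler {'point': [405.4, 216.7], 'p': 0.76} [ 0.5879 -0.3764  0.07  ]
oiler {'point': [423.4, 235.0], 'p': 0.18} [ 0.453  -0.2527  0.1712]
top [[533.8534   0.     310.5391]
 [  0.     533.8534 231.6918]
 [  0.       0.       1.    ]] -0.05089452640446365 [[ 0.0167  0.9921 -0.1247  0.407 ]
 [-0.9998  0.015  -0.0153 -0.044 ]
 [-0.0133  0.1249  0.9921  1.5249]
 [ 0.      
[... 430 characters left out ...]
nister {'point': [286.0, 164.0], 'p': 0.58} [0.7939 0.0538 0.0139]
tub {'point': [170.6, 216.2], 'p': 0.93} [ 0.6383  0.388  -0.002 ]
oiler {'point': [445.2, 223.9], 'p': 0.92} [ 0.6105 -0.381   0.1153]
{'clock': 0.7, 'joint_positions': array([-1.4175,  0.5275,  1.4327, -0.    ,  1.1814, -0.1785]), 'joint_velocities': array([-0.0002,  0.0002,  0.0009, -0.0012, -0.0003, -0.0015]), 'effort': array([ -0.0004, -43.9861, -17.6952,   0.0635,   0.0505,  -0.    ]), 'position': array([ 0.2036, -0.5909,  0.2923]), 'orientation': array([ 0.8142, -0.5806,  0.    ,  0.    ]), 'wrist_force': array([-0.2315,  0.0065, -0.0777]), 'torque': array([ 0.0348, -0.0008, -0.0303]), 'finger_gap': 0.9981963261764513}
```

View pics/side0.png

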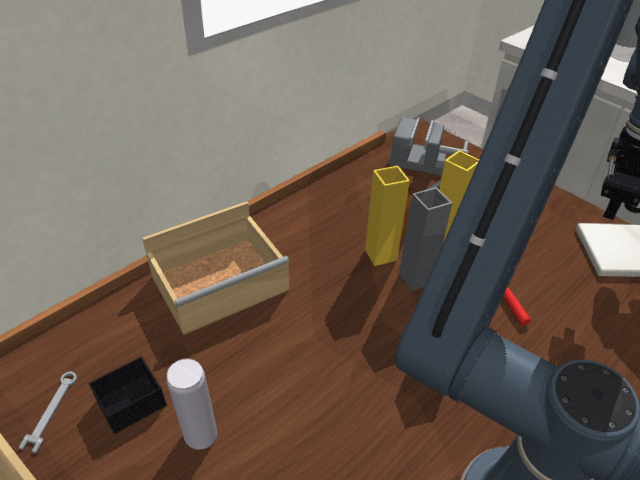

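View pics/top0.png

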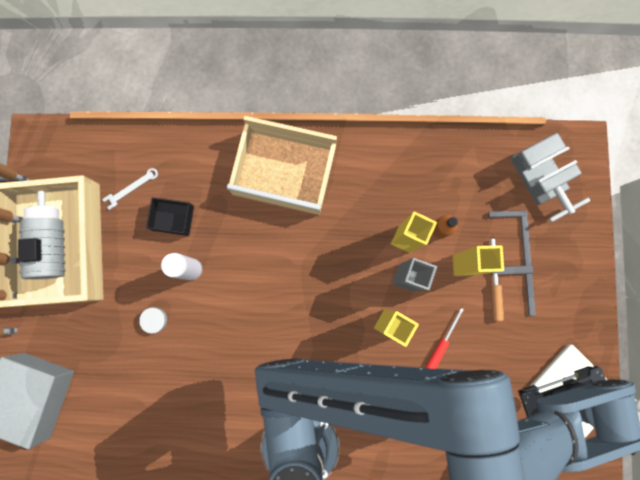

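The side view shows the grey tote at about (430,240) and yellow look-alikes at (388,215) and (460,180), with the tray at (215,265). In the top view the grey tote's mouth is at (420,275), yellow ones are at (415,230), (482,261) and (400,328), and the bottle is at (447,225). Next I'll measure them from the depth data.

```bash
cat > m.py <<'E'
from h import *
np.set_printoptions(precision=4,suppress=True)
s=snap('top','top1.png');C=cloud(s);im=s['frame'].astype(int)
z=C[...,2]
m=(z>0.225)&(z<0.256)&(C[...,0]>0.3)&(C[...,1]<-0.15)&(C[...,1]>-0.6)
m8=cv2.dilate(m.astype(np.uint8),np.ones((3,3)))
n,l=cv2.connectedComponents(m8)
for i in range(1,n):
    q=m&(l==i)
    if q.sum()<20: continue
    P=C[q];r=cv2.minAreaRect((P[:,:2]*1000).astype(np.float32))
    print('rim',r,q.sum(),'z',np.median(P[:,2]),'rgb',np.median(im[q],0))
# rail
m=(z>0.094)&(z<0.108)&(C[...,0]>0.55)&(C[...,0]<0.8)&(abs(C[...,1])<0.25)
rgb=im; sat=rgb.max(-1)-rgb.min(-1)
q=m&(sat<30)
P=C[q];
vx,vy,x0,y0=cv2.fitLine((P[:,:2]*1000).astype(np.float32),cv2.DIST_HUBER,0,.01,.01).ravel()
t=(P[:,:2]*1000-[x0,y0])@[vx,vy]
print('rail',q.sum(),x0,y0,vx,vy,np.degrees(np.arctan2(vy,vx)),t.min(),t.max(),np.percentile(t,[1,99]),'mid',np.array([x0,y0])+np.array([vx,vy])*(t.min()+t.max())/2,'z',np.percentile(P[:,2],[5,50,95]))
r=cv2.minAreaRect((P[:,:2]*1000).astype(np.float32));print(r)
# bench flatness
q=(abs(C[...,0]-.5)<.05)&(abs(C[...,1])<.1);print('bench',np.nanmedian(z[q]))
for nm,(x,y),(a,b) in (('can',(.47,.30),(.185,.215)),('oil',(.61,-.381),(.10,.16)),('tub',(.638,.388),(.05,.07))):
    q=(abs(C[...,0]-x)<.09)&(abs(C[...,1]-y)<.09)&(z>a)&(z<b)&((nm!='oil')|(im[...,0]<140)&(im[...,1]<60))
    P=C[q]; print(nm,q.sum(),P.min(0) if len(P) else 0,P.max(0) if len(P) else 0)
E
python3 m.py
```

```text
rim ((582.6810302734375, -289.409423828125), (60.709007263183594, 61.792869567871094), 65.76463317871094) 239 z 0.2388574045829559 rgb [251. 238. 108.]
rim ((510.57769775390625, -458.13818359375), (60.75088119506836, 64.05506896972656), 2.016453266143799) 268 z 0.2384958002157781 rgb [251.  241.5 112. ]
rim ((471.7924499511719, -290.6998291015625), (61.59468460083008, 61.07793045043945), 70.59400939941406) 237 z 0.2393093395037622 rgb [167. 167. 164.]
rim ((340.22119140625, -242.54110717773438), (61.27040481567383, 60.24551010131836), 60.73058319091797) 218 z 0.23944941498840844 rgb [253.  248.  119.5]
rail 500 680.6965 81.916046 0.21381931 0.9768732 77.653725 -130.7211603261881 129.86209262466693 [-127.9774  126.0482] mid [680.6046  81.4964] z [0.0958 0.1014 0.1068]
((681.2442626953125, 81.35086059570312), (260.583984375, 16.264095306396484), 77.78260040283203)
bench 0.00039971769593993844
can 446 [0.455  0.2906 0.1851] [0.5157 0.3481 0.2087]
oil 26 [ 0.6004 -0.3912  0.117 ] [ 0.6204 -0.3803  0.1534]
tub 274 [0.5823 0.3208 0.05  ] [0.6837 0.4408 0.069 ]
```

Run:
```python
import cv2
i=cv2.imread('pics/top0.png')[140:360,150:550]
cv2.imwrite('pics/crop0.png',cv2.resize(i,(800,440),interpolation=cv2.INTER_CUBIC))
```

```text
(no output)
```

View pics/crop0.png

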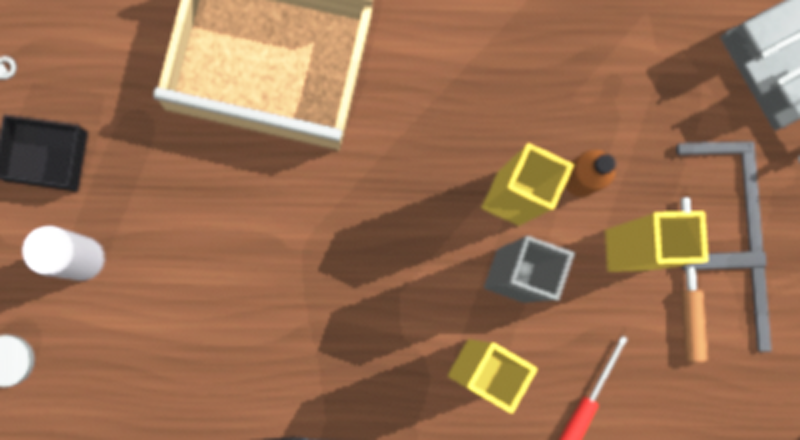

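Add to h.py:
```python
TOTE=np.array([.4718,-.2907]); RAIL=np.array([.6809,.0814]); TX=np.array([.977,-.2133]); TY=np.array([.2133,.977])
OFFY=-0.015
def tr(X,Y=OFFY): return RAIL+TX*X+TY*Y
def st():
    from scipy.spatial.transform import Rotation as R
    s=ctrl.get_state(); M=R.from_quat(s['orientation']).as_matrix()
    return s,M
def delta(xy,zgrasp,yaw=None):
    s,M=st(); tgt=np.array([xy[0],xy[1],zgrasp+.051])
    y=np.degrees(np.arctan2(M[1,0],M[0,0]))
    d=M.T@(tgt-s['position'])*1000
    print('t',s['clock'],'tcp',s['position'].round(4),'yaw',round(y,2),'tilt',M[2,2].round(5),'F',s['wrist_force'].round(2),'gap',round(s['finger_gap'],3))
    g=s['position'][:2]-RAIL; print('grip X,Y rel rail',(g@TX*1000).round(1),(g@TY*1000).round(1),'Z',round((s['position'][2]-.051)*1000,1))
    print('delta tool mm',d.round(1),'spin',None if yaw is None else round(-(((yaw-y)+180)%360-180),2))
    return d
```

```text
(no output)
```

Emit:
{"api": "jog_arm", "payload": {
  "series": "0 0 -40 7.7; 0 0 -40 7.7; 0 0 0 7.7; 0 0 0 7.7; 0 0 0 7.6; 0 0 0 0; 0 0 0 0",
  "hand": 1,
  "force": 15
}}

```text
clock: 1.45
position: [0.2036, -0.5908, 0.3722]
orientation: [-0.579, 0.815, 0.0, 0.0]
wrist_force: [0.3, -0.4, 0.5]
finger_gap: 1.001
```

```bash
python3 -c "
from h import *
delta(TOTE,.30,-109.4)"
```

```text
t 1.45 tcp [ 0.2036 -0.5908  0.3722] yaw -109.23 tilt -1.0 F [ 0.34 -0.38  0.46] gap 1.001
grip X,Y rel rail -322.9 -758.6 Z 321.2
delta tool mm [-371.7 -154.4   21.3] spin 0.17
```

Emit:
{"api": "jog_arm", "payload": {
  "series": "-41.3 -17.2 0 0; -41.3 -17.2 0 0; -41.3 -17.2 0 0; -41.3 -17.2 0 0; -41.3 -17.2 0 0; -41.3 -17.2 0 0; -41.3 -17.2 0 0; -41.3 -17.2 0 0; -41.3 -17.2 0 0; 0 0 20 0"
}}

```text
clock: 2.45
position: [0.4772, -0.2884, 0.3547]
orientation: [-0.582, 0.814, -0.003, 0.002]
wrist_force: [-0.5, -1.2, -0.2]
finger_gap: 1.002
```

Emit:
{"api": "jog_arm", "payload": {
  "series": "0 0 0 0; 0 0 0 0"
}}

```text
clock: 2.65
position: [0.4728, -0.2917, 0.3521]
orientation: [-0.578, 0.816, 0.001, -0.0]
wrist_force: [-0.5, 0.5, 0.2]
finger_gap: 0.999
```

```bash
python3 -c "
from h import *
delta(TOTE,.205,-109.4)
snap('top','top2.png');snap('side','side2.png')
a=cv2.imread('pics/top2.png')[160:360,320:560];b=cv2.imread('pics/side2.png')[80:330,300:560]
cv2.imwrite('pics/c2.png',np.hstack([cv2.resize(a,(400,333)),cv2.resize(b,(400,333))]))"
```

```text
t 2.65 tcp [ 0.4728 -0.2917  0.3521] yaw -109.32 tilt -1.0 F [-0.47  0.51  0.24] gap 0.999
grip X,Y rel rail -123.7 -408.9 Z 301.1
delta tool mm [-0.6  1.2 96.1] spin 0.08
```

View pics/c2.png

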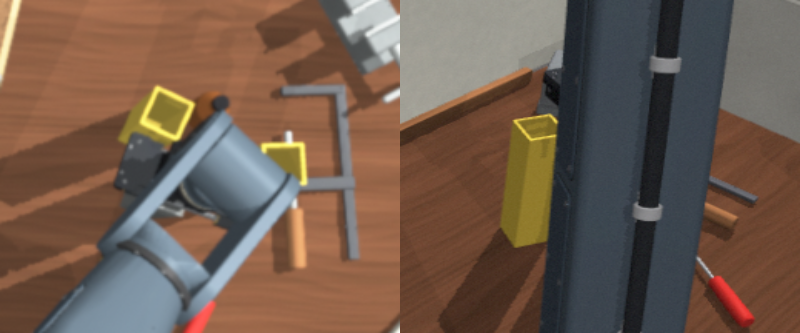

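The arm hides the tote in both views, so I'll go down on the measured pose and watch the wrist force.

Emit:
{"api": "jog_arm", "payload": {
  "series": "-0.6 1.2 25 0; 0 0 20 0; 0 0 20 0; 0 0 15 0; 0 0 10 0; 0 0 6 0; 0 0 0 0; 0 0 0 0"
}}

```text
clock: 3.55
position: [0.4723, -0.2912, 0.2569]
orientation: [-0.578, 0.816, -0.001, 0.0]
wrist_force: [-0.5, -0.3, 0.1]
finger_gap: 1.001
```

Emit:
{"api": "jog_arm", "payload": {
  "series": "0 0 0 0; 0 0 0 0; 0 0 0 0; 0 0 0 0; 0 0 0 0; 0 0 0 0",
  "hand": 0,
  "force": 25
}}

```text
clock: 4.15
position: [0.4722, -0.2905, 0.2564]
orientation: [-0.578, 0.816, 0.0, 0.0]
wrist_force: [-0.3, 1.1, 1.4]
finger_gap: 0.689
```

```bash
python3 -c "
from h import *
delta(tr(-190),.25,-102.3)"
```

```text
t 4.15 tcp [ 0.4722 -0.2905  0.2564] yaw -109.39 tilt -1.0 F [-0.3   1.07  1.44] gap 0.689
grip X,Y rel rail -124.6 -407.9 Z 205.4
delta tool mm [ 2.300790e+04  1.884792e+05 -9.040000e+01] spin -7.09
```

Emit:
{"api": "jog_arm", "payload": {
  "series": "0 0 -10 0; 0 0 -15 0; 0 0 -15 0; 0 0 0 -3.5; 0 0 0 -3.6; 0 0 0 0; 0 0 0 0"
}}

```text
clock: 4.85
position: [0.4717, -0.2904, 0.2958]
orientation: [-0.627, 0.779, 0.001, -0.0]
wrist_force: [-0.9, -0.3, -5.5]
finger_gap: 0.689
```

```bash
python3 -c "
from h import *
delta(tr(-.173),.245,-102.3)"
```

```text
t 4.85 tcp [ 0.4717 -0.2904  0.2958] yaw -102.37 tilt -1.0 F [-0.86 -0.26 -5.54] gap 0.689
grip X,Y rel rail -125.1 -407.9 Z 244.8
delta tool mm [-3.928e+02  4.830e+01  2.000e-01] spin -0.07
```

Emit:
{"api": "jog_arm", "payload": {
  "series": "-15 2 0 0; -25 3 0 0; -35 4.3 0 0; -40 5 0 0; -45 5.5 0 0; -45 5.5 0 0; -45 5.5 0 0; -45 5.5 0 0; -40 5 0 0; -30 4 0 0"
}}

```text
clock: 5.85
position: [0.5044, 0.0791, 0.2962]
orientation: [-0.628, 0.778, 0.001, 0.0]
wrist_force: [0.4, -1.8, -4.6]
finger_gap: 0.693
```

Emit:
{"api": "jog_arm", "payload": {
  "series": "-18 2 0 0; -10 1 0 0; 0 0 0 0; 0 0 0 0; 0 0 0 0"
}}

```text
clock: 6.35
position: [0.5084, 0.1026, 0.2962]
orientation: [-0.627, 0.779, -0.0, -0.0]
wrist_force: [-0.1, -0.1, -4.7]
finger_gap: 0.691
```

```bash
python3 -c "
from h import *
delta(tr(-.173),.207,-102.3)
snap('top','top3.png');snap('side','side3.png')
a=cv2.imread('pics/top3.png')[120:360,150:460];b=cv2.imread('pics/side3.png')[150:450,130:460]
cv2.imwrite('pics/c3.png',np.hstack([cv2.resize(a,(400,333)),cv2.resize(b,(400,333))]))"
```

```text
t 6.35 tcp [0.5084 0.1026 0.2962] yaw -102.37 tilt -1.0 F [-0.12 -0.14 -4.74] gap 0.691
grip X,Y rel rail -173.0 -16.0 Z 245.2
delta tool mm [-1.1 -0.  38.2] spin -0.07
```

View pics/c3.png

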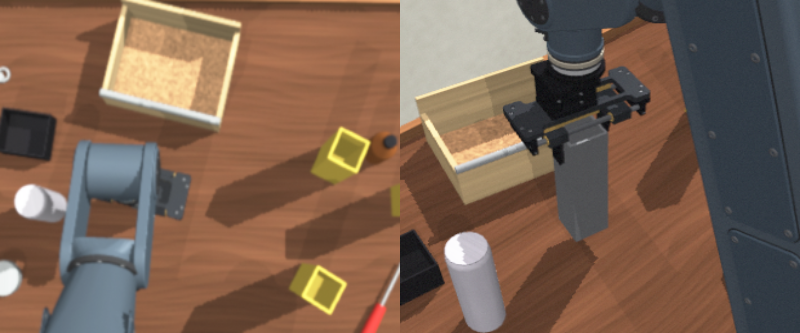

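The side view shows the tote hanging upright in the jaws in front of the rail. The canister, the tub and the bottle are where they were. Next I'll lower it to the bench.

Emit:
{"api": "jog_arm", "payload": {
  "series": "0 0 15 0; 0 0 12 0; 0 0 8 0; 0 0 4 0; 0 0 0 0; 0 0 0 0",
  "force": 15
}}

```text
clock: 7.05
position: [0.5089, 0.1035, 0.2574]
orientation: [-0.627, 0.779, -0.0, 0.0]
wrist_force: [0.7, -1.1, -5.1]
finger_gap: 0.689
```

```bash
python3 -c "
from h import *
delta(tr(-.173),.2054,-102.3)
p=None
for th in list(range(0,51,5))+[52,53,53.7,54.5]:
    t=np.radians(th);q=np.array([-30*np.cos(t)+205.4*np.sin(t),30*np.sin(t)+205.4*np.cos(t)])
    if p is not None: print(th,'ty %.1f tz %.1f'%(-(q-p)[0],-(q-p)[1]),'X %.1f Z %.1f'%(q[0]-143,q[1]))
    p=q
"
```

```text
t 7.05 tcp [0.5089 0.1035 0.2574] yaw -102.29 tilt -1.0 F [ 0.71 -1.14 -5.15] gap 0.689
grip X,Y rel rail -172.8 -15.1 Z 206.4
delta tool mm [-0.1  0.2  1. ] spin 0.01
5 ty -18.0 tz -1.8 X -155.0 Z 207.2
10 ty -18.1 tz -0.3 X -136.9 Z 207.5
15 ty -18.1 tz 1.3 X -118.8 Z 206.2
20 ty -17.9 tz 2.9 X -100.9 Z 203.3
25 ty -17.6 tz 4.4 X -83.4 Z 198.8
30 ty -17.1 tz 6.0 X -66.3 Z 192.9
35 ty -16.5 tz 7.4 X -49.8 Z 185.5
40 ty -15.8 tz 8.8 X -34.0 Z 176.6
45 ty -15.0 tz 10.2 X -19.0 Z 166.5
50 ty -14.0 tz 11.4 X -4.9 Z 155.0
52 ty -5.3 tz 4.9 X 0.4 Z 150.1
53 ty -2.6 tz 2.5 X 3.0 Z 147.6
53.7 ty -1.8 tz 1.8 X 4.8 Z 145.8
54.5 ty -2.0 tz 2.1 X 6.8 Z 143.7
```

Emit:
{"api": "jog_arm", "payload": {
  "series": "0 0 1.5 0; 0 0 0 0; 0 0 0 0; 0 -9 -0.5 0; 0 -9 -0.5 0; 0 -9 0 0; 0 -9 0 0; 0 0 0 0"
}}

```text
clock: 7.85
position: [0.5463, 0.0954, 0.2571]
orientation: [-0.627, 0.779, -0.001, 0.002]
wrist_force: [0.6, -0.1, 3.4]
finger_gap: 0.693
```

```bash
python3 -c "
from h import *
delta(tr(-.1369),.2075,-102.3)
snap('side','side4.png')
b=cv2.imread('pics/side4.png')[150:450,130:530]
cv2.imwrite('pics/c4.png',cv2.resize(b,(800,600)))"
```

```text
t 7.85 tcp [0.5463 0.0954 0.2571] yaw -102.33 tilt -0.99999 F [ 0.56 -0.1   3.38] gap 0.693
grip X,Y rel rail -134.5 -15.0 Z 206.1
delta tool mm [-0.   2.4 -1.4] spin -0.03
```

View pics/c4.png

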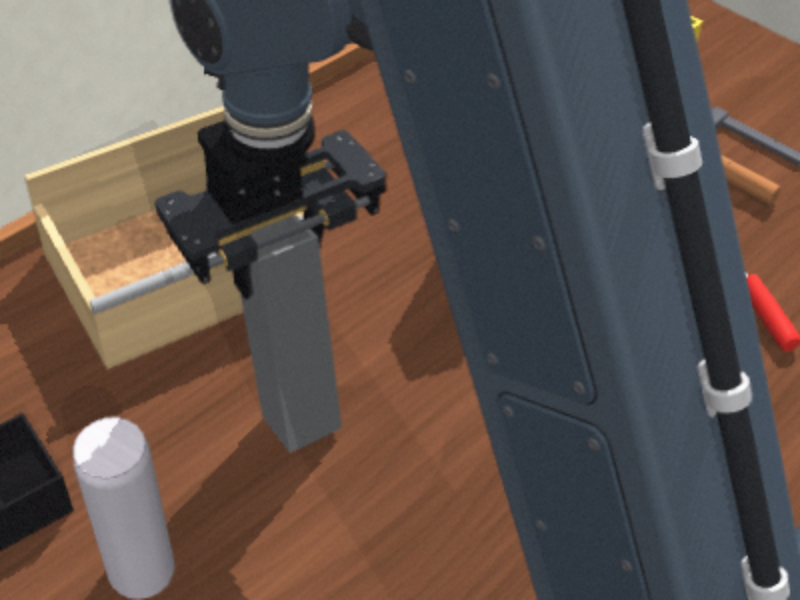

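The tote is leaning about 10° toward the rail (foot at about (310,435)) and pivoting in the grip. I'll continue the arc.

Emit:
{"api": "jog_arm", "payload": {
  "series": "0 -8 0 0; 0 -9 0.6 0; 0 -9 1.2 0; 0 -9 1.7 0; 0 -8.8 2 0; 0 -8.8 2.4 0; 0 -8.5 3 0; 0 -8.5 3 0; 0 0 0 0"
}}

```text
clock: 8.8
position: [0.6134, 0.0806, 0.2422]
orientation: [-0.627, 0.779, -0.001, 0.001]
wrist_force: [0.6, 2.2, -1.9]
finger_gap: 0.688
```

```bash
python3 -c "
from h import *
delta(tr(-.0663),.1929,-102.3)
snap('side','side5.png')
b=cv2.imread('pics/side5.png')[150:450,130:530]
cv2.imwrite('pics/c5.png',cv2.resize(b,(800,600)))"
```

```text
t 8.8 tcp [0.6134 0.0806 0.2422] yaw -102.32 tilt -1.0 F [ 0.62  2.24 -1.89] gap 0.688
grip X,Y rel rail -65.8 -15.1 Z 191.2
delta tool mm [-0.1  0.5 -1.7] spin -0.02
```

View pics/c5.png

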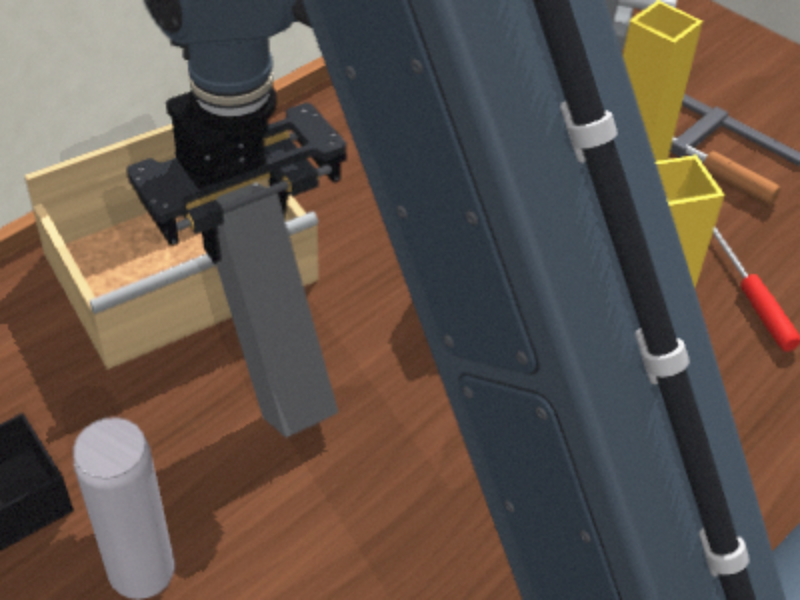

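Emit:
{"api": "jog_arm", "payload": {
  "series": "0 -8.2 3.2 0; 0 -8.2 3.6 0; 0 -8 4 0; 0 -8 4.4 0; 0 -7.6 4.8 0; 0 -7.4 5 0; 0 -7 5.4 0; 0 -7 5.6 0; 0 0 0 0"
}}

```text
clock: 9.75
position: [0.673, 0.0676, 0.2059]
orientation: [-0.627, 0.779, -0.001, 0.0]
wrist_force: [1.0, 0.2, -1.7]
finger_gap: 0.687
```

```bash
python3 -c "
from h import *
delta(tr(.0048),.1458,-102.3)
snap('side','side6.png')
b=cv2.imread('pics/side6.png')[150:450,130:530]
cv2.imwrite('pics/c6.png',cv2.resize(b,(800,600)))"
```

```text
t 9.75 tcp [0.673  0.0676 0.2059] yaw -102.31 tilt -1.0 F [ 1.03  0.22 -1.72] gap 0.687
grip X,Y rel rail -4.8 -15.2 Z 154.9
delta tool mm [-0.2 -9.6  9.1] spin -0.01
```

View pics/c6.png

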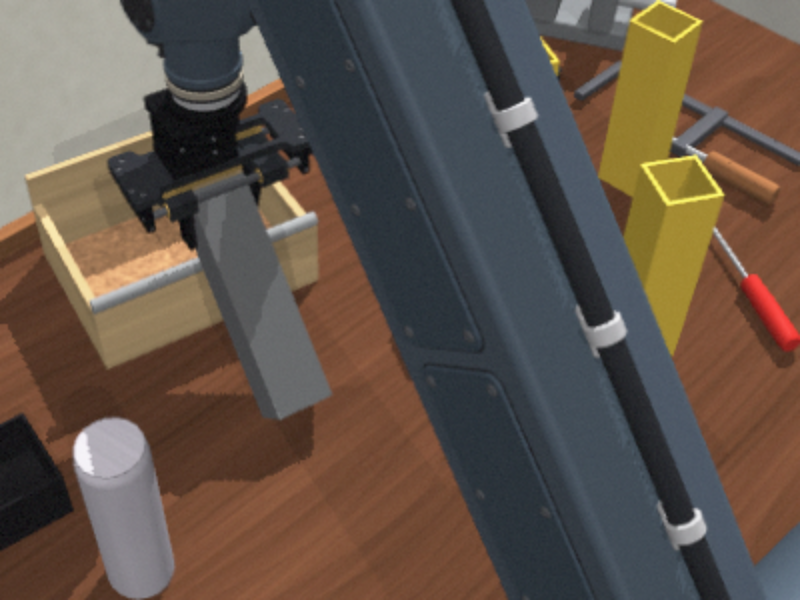

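The foot seems to have slipped forward a little. I'll measure the actual tilt from the depth data.

```bash
cat >> h.py <<'E'
def lean(s,xr=(-.35,.09),dbg=False):
    """fit upper face of leaning tote in rail frame (X,Z)"""
    C=cloud(s);d=C[...,:2]-RAIL;X=d@TX;Y=d@TY;Z=C[...,2];im=s['frame'].astype(int)
    sat=im.max(-1)-im.min(-1)
    m=(X>xr[0])&(X<xr[1])&(abs(Y-OFFY)<.045)&(Z>.008)&(Z<.3)&(sat<16)&(im.mean(-1)>60)
    P=np.stack([X[m],Y[m],Z[m]],-1)
    # RANSAC plane with normal ~ in XZ
    rng=np.random.default_rng(0);best=None
    for _ in range(400):
        a=P[rng.choice(len(P),3,replace=False)];n=np.cross(a[1]-a[0],a[2]-a[0]);L=np.linalg.norm(n)
        if L<1e-6: continue
        n/=L
        if abs(n[1])>.12: continue
        i=abs((P-a[0])@n)<.003
        if best is None or i.sum()>best.sum(): best=i
    Q=P[best];c=Q.mean(0);n=np.linalg.svd(Q-c)[2][2];n*=np.sign(n[2])
    a=np.array([n[2],0,-n[0]]);a/=np.linalg.norm(a)
    t=(Q-c)@a
    lo=c+a*np.percentile(t,.5);hi=c+a*np.percentile(t,99.5)
    print('pts',len(P),best.sum(),'normal',n.round(3),'tilt deg',np.degrees(np.arctan2(a[0],a[2])).round(1),'upperface foot edge mm',(lo*1000).round(1),'mouth edge',(hi*1000).round(1),'Y',(np.percentile(Q[:,1],[1,99])*1000).round(1))
    foot=lo-n*.030; edge=lo-n*.06
    print(' => foot centre',(foot*1000).round(1),'lower edge',(edge*1000).round(1))
E
python3 -c "
from h import *
s=snap('side','side6b.png');lean(s)"
```

```text
pts 4280 2919 normal [-0.676 -0.004  0.737] tilt deg 47.5 upperface foot edge mm [-183.4  -13.8   46. ] mouth edge [ -9.1 -13.8 206. ] Y [-43.6  15.7]
 => foot centre [-163.2  -13.7   23.9] lower edge [-142.9  -13.6    1.8]
```

The lower edge is at X = -142.9 mm, on target, and the tilt is 47.5°. I'll finish the lean.

Emit:
{"api": "jog_arm", "payload": {
  "series": "0 -2.6 2.4 0; 0 -2.6 2.4 0; 0 -2.6 2.5 0; 0 -1.8 1.8 0; 0 0 0 0; 0 0 0 0"
}}

```text
clock: 10.45
position: [0.6815, 0.0659, 0.1979]
orientation: [-0.627, 0.779, -0.0, 0.0]
wrist_force: [1.5, 0.4, 0.9]
finger_gap: 0.69
```

```bash
python3 -c "
from h import *
delta(tr(.0048),.1458,-102.3)
s=snap('side','side7.png');lean(s)"
```

```text
t 10.45 tcp [0.6815 0.0659 0.1979] yaw -102.29 tilt -1.0 F [1.46 0.37 0.88] gap 0.69
grip X,Y rel rail 3.9 -15.0 Z 146.9
delta tool mm [-0.  -0.9  1.1] spin 0.01
pts 4219 2860 normal [-0.638 -0.013  0.77 ] tilt deg 50.4 upperface foot edge mm [-179.7  -13.5   47.7] mouth edge [  2.2 -13.5 198.4] Y [-43.6  15.6]
 => foot centre [-160.6  -13.1   24.6] lower edge [-141.5  -12.7    1.5]
```

Emit:
{"api": "jog_arm", "payload": {
  "series": "0 -2 2 0; 0 -2 2.5 0; 0 -1 1.5 0; 0 0 0 0; 0 0 0 0"
}}

```text
clock: 11.0
position: [0.6869, 0.0647, 0.1921]
orientation: [-0.627, 0.779, -0.001, 0.001]
wrist_force: [3.9, -0.7, 2.5]
finger_gap: 0.691
```

```bash
python3 -c "
from h import *
delta(tr(.0048),.1458,-102.3)
s=snap('side','side8.png');lean(s)"
```

```text
t 11.0 tcp [0.6869 0.0647 0.1921] yaw -102.29 tilt -1.0 F [ 3.86 -0.74  2.46] gap 0.691
grip X,Y rel rail 9.4 -15.0 Z 141.1
delta tool mm [-0.   4.6 -4.7] spin 0.01
pts 4187 2822 normal [-0.603 -0.003  0.798] tilt deg 52.9 upperface foot edge mm [-178.8  -13.8   49.7] mouth edge [  9.8 -13.8 192.3] Y [-43.5  15.8]
 => foot centre [-160.7  -13.7   25.8] lower edge [-142.6  -13.7    1.8]
```

Emit:
{"api": "jog_arm", "payload": {
  "series": "0 0 0 0; 0 0 0 0; 0 0 0 0; 0 0 0 0; 0 0 0 0",
  "hand": 1
}}

```text
clock: 11.55
position: [0.6856, 0.065, 0.1914]
orientation: [-0.627, 0.779, 0.0, -0.0]
wrist_force: [-0.2, -0.2, 0.1]
finger_gap: 0.981
```

```bash
python3 -c "
from h import *
s=snap('side','side9.png');lean(s);delta(tr(.0048),.1458,-102.3)"
```

```text
pts 4244 2869 normal [-0.589 -0.005  0.808] tilt deg 53.9 upperface foot edge mm [-177.4  -13.7   50.2] mouth edge [ 12.4 -13.7 188.4] Y [-43.7  15.8]
 => foot centre [-159.7  -13.6   25.9] lower edge [-142.1  -13.4    1.7]
t 11.6 tcp [0.6857 0.065  0.1915] yaw -102.28 tilt -1.0 F [ 0.98 -0.07 -0.16] gap 0.99
grip X,Y rel rail 8.2 -15.0 Z 140.5
delta tool mm [ 0.   3.4 -5.3] spin 0.02
```

The tote now leans by itself at 53.9° and has been let go. I'll retreat and go to the lower grip.

Emit:
{"api": "jog_arm", "payload": {
  "series": "0 0 0 0; 0 0 -20 0; 0 0 -40 0; 0 10 -20 0; 0 30 0 0; 0 40 0 0; 0 40 0 0; 0 30 0 0; 0 0 0 0; 0 0 0 0"
}}

```text
clock: 12.6
position: [0.5396, 0.097, 0.2723]
orientation: [-0.628, 0.779, -0.001, 0.001]
wrist_force: [0.1, -0.0, -0.5]
finger_gap: 1.001
```

```bash
python3 -c "
from h import *
s=snap('side','side10.png');lean(s,(-.35,.02));delta(tr(-.142,-.0142),.061,-102.3)
b=cv2.imread('pics/side10.png')[150:450,130:530]
cv2.imwrite('pics/c10.png',cv2.resize(b,(800,600)))"
```

```text
pts 2971 1888 normal [-0.589  0.004  0.808] tilt deg 53.9 upperface foot edge mm [-177.4  -15.3   49.6] mouth edge [-33.3 -15.3 154.7] Y [-43.6  15.8]
 => foot centre [-159.7  -15.4   25.4] lower edge [-142.   -15.5    1.1]
t 12.65 tcp [0.5406 0.0968 0.2724] yaw -102.29 tilt -1.0 F [ 0.97  0.09 -0.09] gap 1.0
grip X,Y rel rail -140.4 -14.9 Z 221.4
delta tool mm [ -0.6   2.  160.4] spin 0.01
```

View pics/c10.png

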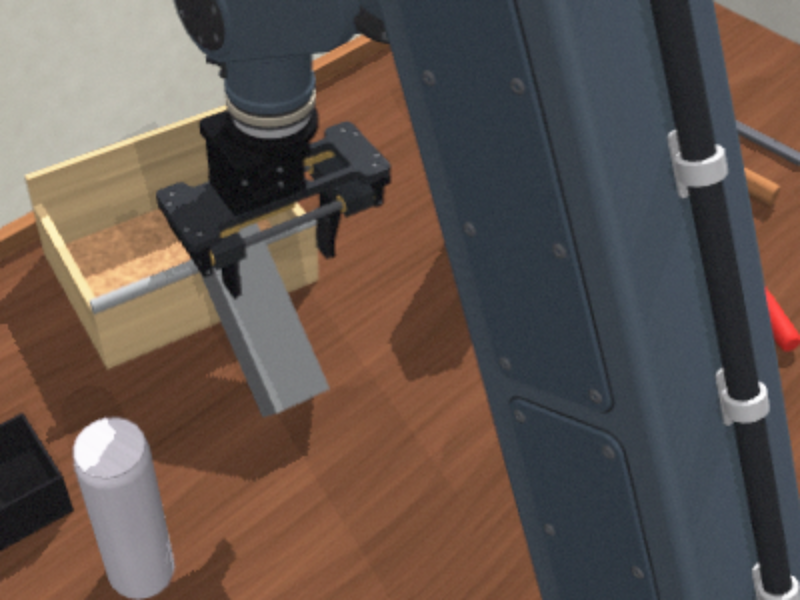

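The tote rests on the rail by itself, with its lower end at about (275,410) in the crop and the fingers above it. I'll go down to grip it near the foot.

Emit:
{"api": "jog_arm", "payload": {
  "series": "-0.6 2 30 0; 0 0 40 0; 0 0 40 0; 0 0 25 0; 0 0 12 0; 0 0 8 0; 0 0 3 0; 0 0 0 0; 0 0 0 0"
}}

```text
clock: 13.55
position: [0.5385, 0.0979, 0.1148]
orientation: [-0.627, 0.779, -0.001, 0.001]
wrist_force: [0.4, -0.3, 0.3]
finger_gap: 1.002
```

```bash
python3 -c "
from h import *
s=snap('side','side11.png');lean(s,(-.35,.02));delta(tr(-.142,-.0142),.061,-102.3)
b=cv2.imread('pics/side11.png')[150:450,130:530]
cv2.imwrite('pics/c11.png',cv2.resize(b,(800,600)))"
```

```text
pts 2338 1190 normal [-0.588  0.006  0.809] tilt deg 54.0 upperface foot edge mm [-178.1   -7.5   49.8] mouth edge [ 13.8  -7.5 189.4] Y [-42.7  15.9]
 => foot centre [-160.4   -7.7   25.5] lower edge [-142.8   -7.8    1.3]
t 13.6 tcp [0.5383 0.0979 0.1149] yaw -102.28 tilt -1.0 F [-0.1   0.2   0.03] gap 1.0
grip X,Y rel rail -142.8 -14.3 Z 63.9
delta tool mm [-0.1 -0.8  2.9] spin 0.02
```

View pics/c11.png

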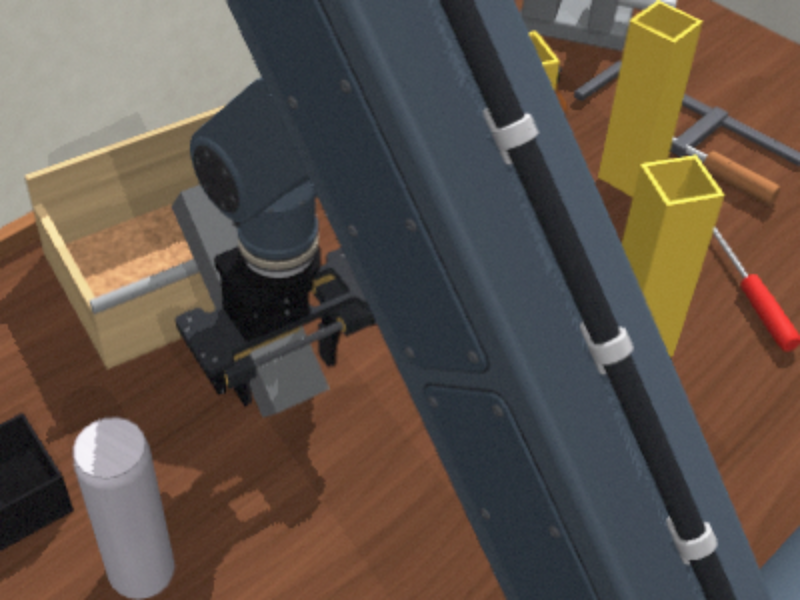

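Emit:
{"api": "jog_arm", "payload": {
  "series": "0 0 2 0; 0 0 0 0; 0 0 0 0; 0 0 0 0; 0 0 0 0; 0 0 0 0; 0 0 0 0",
  "hand": 0,
  "force": 8
}}

```text
clock: 14.3
position: [0.5376, 0.0979, 0.1119]
orientation: [-0.627, 0.779, 0.0, 0.0]
wrist_force: [-0.1, -0.2, 2.1]
finger_gap: 0.687
```

```bash
python3 -c "
from h import *
s=snap('side','side12.png');lean(s,(-.35,.02));delta(tr(-.142,-.0142),.061,-102.3)
p=None
for e in [36.1,30,25,20,15,10,5,0,-5,-10,-15,-20]:
    t=np.radians(e);a=np.array([np.cos(t),np.sin(t)]);n=np.array([-np.sin(t),np.cos(t)])
    q=np.array([0,95])+8*n-134*a+47.5*n
    print(e,'X %.1f Z %.1f'%tuple(q),'' if p is None else 'ty %.1f tz %.1f'%tuple(p-q));p=q
"
```

```text
pts 2168 1076 normal [-0.588 -0.033  0.808] tilt deg 53.9 upperface foot edge mm [-178.1   -7.6   49.4] mouth edge [ 13.4  -7.6 188.8] Y [-43.2  15.9]
 => foot centre [-160.4   -6.6   25.1] lower edge [-142.8   -5.6    0.9]
t 14.35 tcp [0.5376 0.0979 0.1118] yaw -102.29 tilt -1.0 F [-1.04  0.2   1.94] gap 0.687
grip X,Y rel rail -143.5 -14.5 Z 60.8
delta tool mm [-0.3 -1.5 -0.2] spin 0.01
36.1 X -141.0 Z 60.9 
30 X -143.8 Z 76.1 ty 2.8 tz -15.2
25 X -144.9 Z 88.7 ty 1.1 tz -12.6
20 X -144.9 Z 101.3 ty 0.0 tz -12.7
15 X -143.8 Z 113.9 ty -1.1 tz -12.6
10 X -141.6 Z 126.4 ty -2.2 tz -12.5
5 X -138.3 Z 138.6 ty -3.3 tz -12.2
0 X -134.0 Z 150.5 ty -4.3 tz -11.9
-5 X -128.7 Z 162.0 ty -5.3 tz -11.5
-10 X -122.3 Z 172.9 ty -6.3 tz -11.0
-15 X -115.1 Z 183.3 ty -7.3 tz -10.4
-20 X -106.9 Z 193.0 ty -8.1 tz -9.7
```

Gripped. I'll raise it in stages and watch whether it pivots.

Emit:
{"api": "jog_arm", "payload": {
  "series": "0 1 -5 0; 0 1 -5 0; 0 1 -5 0; 0 0.5 -6 0; 0 0.5 -6 0; 0 0 0 0; 0 0 0 0"
}}

```text
clock: 15.05
position: [0.534, 0.0988, 0.1392]
orientation: [-0.627, 0.779, -0.0, 0.0]
wrist_force: [-0.5, 0.9, -2.5]
finger_gap: 0.691
```

```bash
python3 -c "
from h import *
s=snap('side','side13.png');lean(s,(-.35,.06));delta(tr(-.1449,-.0145),.0887,-102.3)
b=cv2.imread('pics/side13.png')[150:450,130:530]
cv2.imwrite('pics/c13.png',cv2.resize(b,(800,600)))"
```

```text
pts 2548 1329 normal [-0.438 -0.008  0.899] tilt deg 64.0 upperface foot edge mm [-183.7   -9.1   81.4] mouth edge [ 30.8  -9.1 186.1] Y [-42.4  16.5]
 => foot centre [-170.6   -8.9   54.4] lower edge [-157.4   -8.6   27.5]
t 15.1 tcp [0.534  0.0988 0.139 ] yaw -102.28 tilt -1.0 F [-1.13  1.51 -2.98] gap 0.688
grip X,Y rel rail -147.2 -14.4 Z 88.0
delta tool mm [ 0.1 -2.3 -0.7] spin 0.02
```

View pics/c13.png

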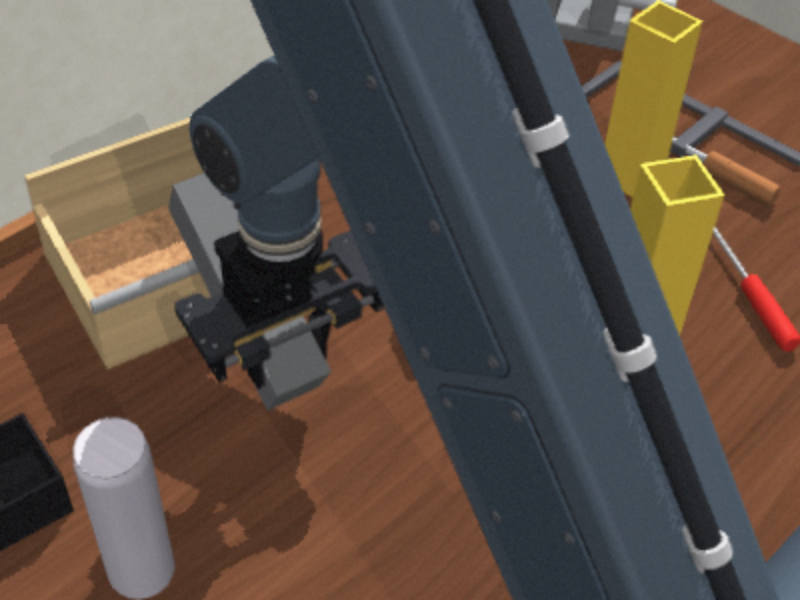

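The tote pivots on the rail as planned and is now at 64°. I'll continue to near level.

Emit:
{"api": "jog_arm", "payload": {
  "series": "0 -1 -6 0; 0 -1 -7 0; 0 -1 -6 0; 0 -1 -7 0; 0 -1 -6 0; 0 -1.5 -6 0; 0 -1.5 -6 0; 0 0 0 0; 0 0 0 0"
}}

```text
clock: 16.0
position: [0.5425, 0.0969, 0.1833]
orientation: [-0.627, 0.779, -0.001, 0.001]
wrist_force: [0.7, -0.5, -2.6]
finger_gap: 0.687
```

```bash
python3 -c "
from h import *
s=snap('side','side14.png');lean(s,(-.35,.06));delta(tr(-.138,-.0145),.1386,-102.3)
b=cv2.imread('pics/side14.png')[150:450,130:530]
cv2.imwrite('pics/c14.png',cv2.resize(b,(800,600)))"
```

```text
pts 2440 1319 normal [-0.172  0.002  0.985] tilt deg 80.1 upperface foot edge mm [-175.3  -11.   133.6] mouth edge [ 59.5 -11.  174.5] Y [-43.1  16.7]
 => foot centre [-170.2  -11.1  104. ] lower edge [-165.1  -11.1   74.5]
t 16.05 tcp [0.5425 0.0969 0.1831] yaw -102.29 tilt -1.0 F [ 0.44  0.03 -3.04] gap 0.691
grip X,Y rel rail -138.6 -14.4 Z 132.1
delta tool mm [ 0.1 -0.6 -6.5] spin 0.01
```

View pics/c14.png

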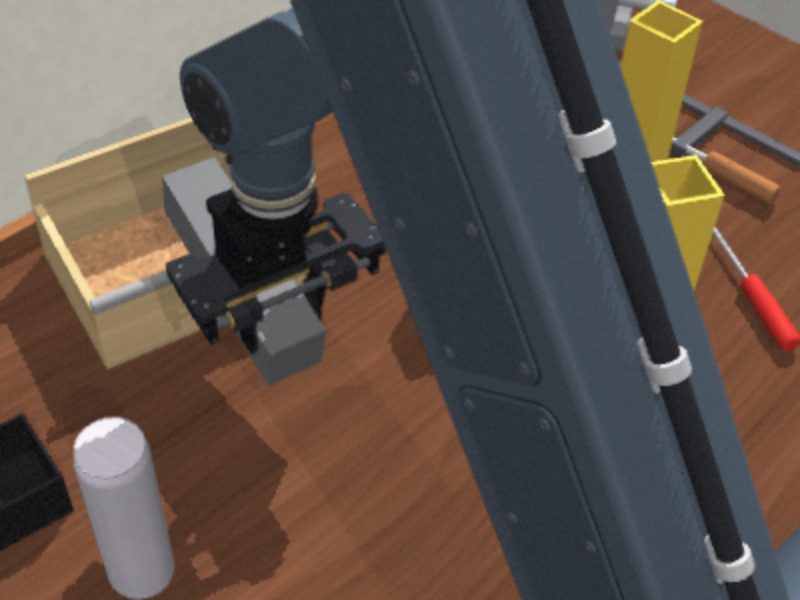

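Emit:
{"api": "jog_arm", "payload": {
  "series": "0 -1.5 -6 0; 0 -1.5 -6 0; 0 -2 -6 0; 0 -2.5 -6 0; 0 -2.7 -6 0; 0 -3 -5.5 0; 0 -3 -5.5 0; 0 -3.5 -5.2 0; 0 -3.5 -5 0; 0 0 0 0"
}}

```text
clock: 17.05
position: [0.5655, 0.0919, 0.235]
orientation: [-0.627, 0.779, -0.001, 0.001]
wrist_force: [1.2, 0.1, -1.9]
finger_gap: 0.686
```

```bash
python3 -c "
from h import *
s=snap('side','side15.png');lean(s,(-.35,.09));delta(tr(-.115,-.0145),.183,-102.3)
b=cv2.imread('pics/side15.png')[150:450,130:530]
cv2.imwrite('pics/c15.png',cv2.resize(b,(800,600)))
s=snap('top','top15.png')
cv2.imwrite('pics/d15.png',cv2.resize(s['frame'][110:270,210:400,::-1],(712,600)))"
```

```text
pts 2012 813 normal [0.213 0.007 0.977] tilt deg 102.3 upperface foot edge mm [-148.1  -13.3  197.5] mouth edge [ 87.4 -13.3 146.2] Y [-43.9  16. ]
 => foot centre [-154.5  -13.5  168.2] lower edge [-160.9  -13.7  138.9]
t 17.1 tcp [0.5653 0.0919 0.2347] yaw -102.29 tilt -1.0 F [ 0.33 -0.83 -1.83] gap 0.686
grip X,Y rel rail -115.2 -14.4 Z 183.7
delta tool mm [ 0.1 -0.2  0.7] spin 0.01
```

View pics/c15.png

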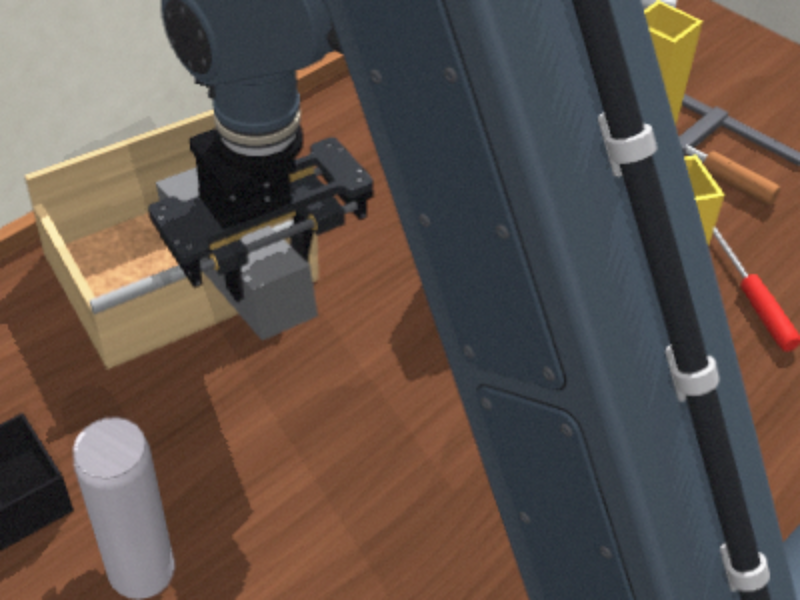

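View pics/d15.png

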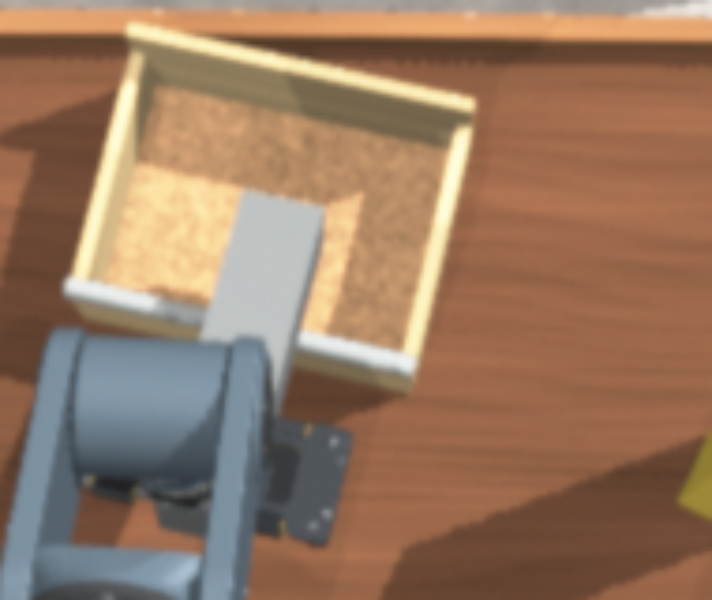

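The tote is at 102°, past level, with its mouth over the tray. No balls show yet, so I'll wait for them to roll.

Emit:
{"api": "jog_arm", "payload": {
  "series": "0 0 0 0; 0 0 0 0; 0 0 0 0; 0 0 0 0; 0 0 0 0; 0 0 0 0; 0 0 0 0; 0 0 0 0"
}}

```text
clock: 17.95
position: [0.5641, 0.0921, 0.2339]
orientation: [-0.627, 0.779, 0.0, -0.0]
wrist_force: [2.1, -0.7, -0.7]
finger_gap: 0.691
```

```bash
python3 -c "
from h import *
s=snap('side','side16.png');lean(s,(-.35,.09));delta(tr(-.115,-.0145),.183,-102.3)
for q in('ball0_center',):
    for d in ctrl.search_frame(q,s)[:5]: print(d,world(s,*d['point']))
b=cv2.imread('pics/side16.png')[200:350,130:330]
s=snap('top','top16.png')
for q in('ball0_center',):
    for d in ctrl.search_frame(q,s)[:5]: print(d,world(s,*d['point']))
cv2.imwrite('pics/d16.png',np.hstack([cv2.resize(b,(400,450)),cv2.resize(s['frame'][110:270,210:350,::-1],(400,450))]))"
```

```text
pts 2033 841 normal [ 0.203 -0.007  0.979] tilt deg 101.7 upperface foot edge mm [-149.9  -13.3  196. ] mouth edge [ 86.2 -13.3 147.1] Y [-43.4  16. ]
 => foot centre [-156.   -13.1  166.7] lower edge [-162.1  -12.9  137.3]
t 18.0 tcp [0.5641 0.0921 0.2339] yaw -102.29 tilt -1.0 F [ 2.11 -0.69 -1.5 ] gap 0.688
grip X,Y rel rail -116.4 -14.5 Z 182.9
delta tool mm [ 0.  -1.4 -0.1] spin 0.01
{'point': [293.1, 143.8], 'p': 0.61} [0.84982942 0.03362539 0.03031392]
```

View pics/d16.png

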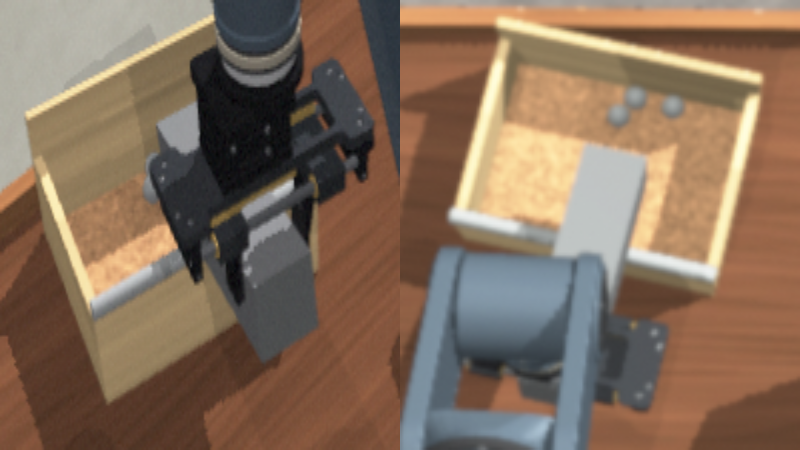

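All three balls lie on the tray floor near the back wall, at (618,115), (636,97) and (672,105) in the right panel. I'll lower the foot along the same path in reverse.

Emit:
{"api": "jog_arm", "payload": {
  "series": "0 3.5 5 0; 0 3.5 5.2 0; 0 3 5.5 0; 0 3 5.5 0; 0 2.7 6 0; 0 2.5 6 0; 0 2 6 0; 0 1.5 6 0; 0 1.5 6 0; 0 0 0 0"
}}

```text
clock: 19.15
position: [0.5405, 0.0971, 0.1817]
orientation: [-0.627, 0.779, 0.001, -0.001]
wrist_force: [-0.6, 0.1, -1.8]
finger_gap: 0.687
```

Emit:
{"api": "jog_arm", "payload": {
  "series": "0 1.5 6 0; 0 1.5 6 0; 0 1 6 0; 0 1 7 0; 0 1 6 0; 0 1 7 0; 0 1 6 0; 0 0 0 0; 0 0 0 0"
}}

```text
clock: 20.05
position: [0.5325, 0.0988, 0.1381]
orientation: [-0.627, 0.779, 0.001, -0.001]
wrist_force: [-0.3, 1.2, -2.6]
finger_gap: 0.689
```

```bash
python3 -c "
from h import *
s=snap('side','side17.png');lean(s,(-.35,.06));delta(tr(-.1435,-.0145),.0608,-102.3)
b=cv2.imread('pics/side17.png')[150:450,130:530]
cv2.imwrite('pics/c17.png',cv2.resize(b,(800,600)))"
```

```text
pts 2512 1303 normal [-0.459 -0.011  0.889] tilt deg 62.7 upperface foot edge mm [-184.6   -9.6   76.5] mouth edge [ 27.6  -9.6 186. ] Y [-42.5  16.2]
 => foot centre [-170.9   -9.3   49.8] lower edge [-157.1   -9.    23.2]
t 20.1 tcp [0.5326 0.0988 0.1383] yaw -102.29 tilt -1.0 F [-2.34  0.36 -2.63] gap 0.688
grip X,Y rel rail -148.6 -14.6 Z 87.3
delta tool mm [-0.1 -5.2 26.5] spin 0.01
```

View pics/c17.png

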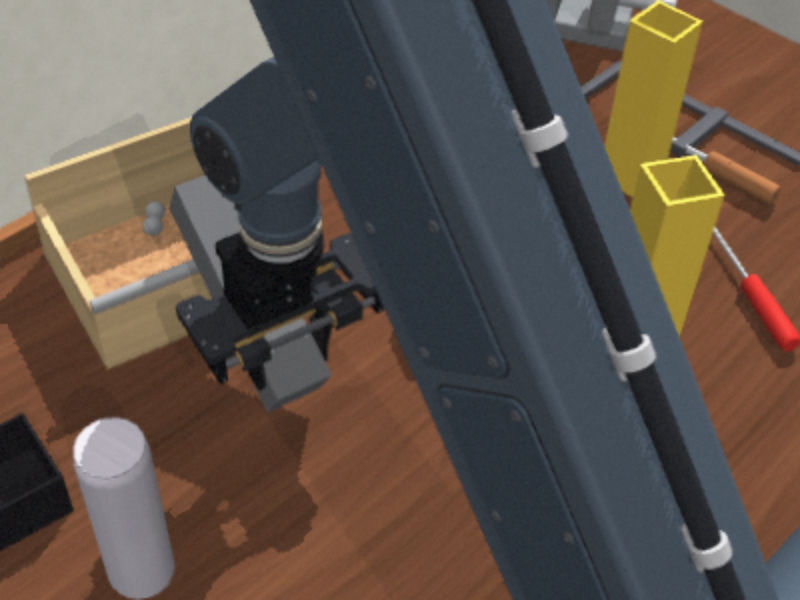

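Emit:
{"api": "jog_arm", "payload": {
  "series": "0 -1 5 0; 0 -1 5 0; 0 -1 5 0; 0 -1 4 0; 0 -1 3 0; 0 0 2 0; 0 0 0 0; 0 0 0 0"
}}

```text
clock: 20.9
position: [0.5389, 0.0976, 0.1153]
orientation: [-0.627, 0.779, -0.0, 0.0]
wrist_force: [-3.3, 0.6, 4.6]
finger_gap: 0.69
```

```bash
python3 -c "
from h import *
s=snap('side','side18.png');lean(s,(-.35,.06));delta(tr(-.1435,-.0145),.0608,-102.3)"
```

```text
pts 2256 1137 normal [-0.593 -0.02   0.805] tilt deg 53.6 upperface foot edge mm [-176.3   -8.3   49.5] mouth edge [ 14.9  -8.3 190.4] Y [-43.   16.3]
 => foot centre [-158.5   -7.7   25.4] lower edge [-140.7   -7.1    1.2]
t 20.95 tcp [0.5389 0.0976 0.1153] yaw -102.28 tilt -1.0 F [-2.67 -0.54  4.89] gap 0.688
grip X,Y rel rail -142.2 -14.5 Z 64.3
delta tool mm [-0.   1.3  3.5] spin 0.02
```

The foot is on the bench at 53.6°. I'll let go, check, then go straight up.

Emit:
{"api": "jog_arm", "payload": {
  "series": "0 0 0 0; 0 0 0 0; 0 0 0 0; 0 0 0 0; 0 0 0 0; 0 0 0 0",
  "hand": 1
}}

```text
clock: 21.55
position: [0.5387, 0.0977, 0.1147]
orientation: [-0.627, 0.779, -0.0, 0.0]
wrist_force: [0.9, -0.7, 0.1]
finger_gap: 0.992
```

Emit:
{"api": "jog_arm", "payload": {
  "series": "0 0 -10 0; 0 0 -25 0; 0 0 -40 0; 0 0 -40 0; 0 0 -40 0; 0 0 -40 0; 0 0 0 0; 0 0 0 0; 0 0 0 0"
}}

```text
clock: 22.45
position: [0.5376, 0.0977, 0.3089]
orientation: [-0.627, 0.779, 0.001, -0.001]
wrist_force: [-0.0, 0.3, 0.5]
finger_gap: 1.0
```

```bash
python3 -c "
from h import *
s=snap('side','side19.png');lean(s,(-.35,.09));delta(tr(-.1435,-.0145),.0608,-102.3)
b=cv2.imread('pics/side19.png')[150:450,130:530]
s=snap('top','top19.png')
C=cloud(s);im=s['frame'].astype(int);d=C[...,:2]-RAIL;X=d@TX-.096;Y=d@TY;Z=C[...,2]
sat=im.max(-1)-im.min(-1)
m=(abs(X)<.088)&(abs(Y)<.118)&(Z>.016)&(Z<.045)&(sat<30)
n,l=cv2.connectedComponents(m.astype(np.uint8))
for i in range(1,n):
    q=l==i
    if q.sum()>8: print(q.sum(),X[q].mean().round(4),Y[q].mean().round(4),Z[q].max().round(4))
z=C[...,2]
q=(abs(C[...,0]-.47)<.09)&(abs(C[...,1]-.30)<.09)&(z>.185)&(z<.215);print('can',q.sum(),C[q].min(0),C[q].max(0))
q=(abs(C[...,0]-.638)<.09)&(abs(C[...,1]-.388)<.09)&(z>.05)&(z<.07);print('tub',C[q].min(0),C[q].max(0))
print([(d['p'],world(s,*d['point'])) for d in ctrl.search_frame('oiler',s)[:1]])
cv2.imwrite('pics/d19.png',np.hstack([cv2.resize(b,(400,300)),cv2.resize(s['frame'][100:340,150:470,::-1],(400,300))]))"
```

```text
pts 3224 2133 normal [-0.595 -0.004  0.804] tilt deg 53.5 upperface foot edge mm [-175.9  -14.1   49.6] mouth edge [-13.1 -14.1 170.2] Y [-43.2  16.1]
 => foot centre [-158.1  -14.    25.5] lower edge [-140.2  -13.9    1.4]
t 22.5 tcp [0.5375 0.0977 0.3084] yaw -102.29 tilt -0.99999 F [1.19 0.06 0.51] gap 0.999
grip X,Y rel rail -143.6 -14.7 Z 257.4
delta tool mm [ -0.3  -0.7 196.6] spin 0.01
92 0.0665 -0.0022 0.0407
44 0.0764 -0.0467 0.0378
can 450 [0.45490697 0.29021909 0.18507374] [0.51575548 0.34743455 0.20996311]
tub [0.58209777 0.32024319 0.05019261] [0.68354959 0.43976204 0.06967162]
[(0.82, array([ 0.6163583 , -0.37748326,  0.10998229]))]
```

View pics/d19.png

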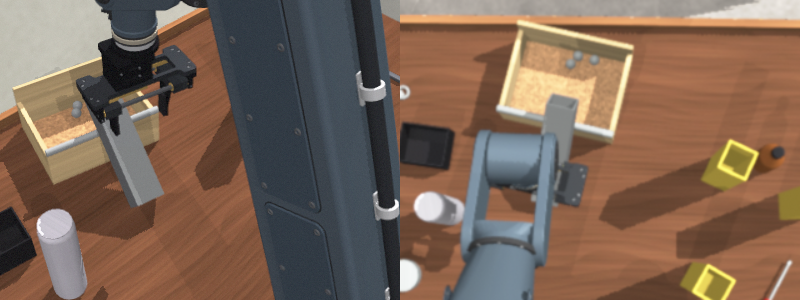

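The tote leans by itself at 53.5° with its foot on the bench. The three balls are at rest on the tray floor, the bystanders haven't moved, and the gripper is clear. I'll hand it in.

```bash
python3 -c "
from plant import ctrl
print(ctrl.job_done())"
```

```text
the job is handed in; nothing more can be done
None
```

The job is handed in at about 22.6 s of the 69 s allowed. The three balls are in the tray and the empty tote leans on the rail by itself. No verdict was reported.

**What I did:** I gripped the grey tote near its top, set its foot in front of the tray and leaned it on the rail. After letting go it rested there by itself at 53.9°. I then gripped it near the foot and raised the foot until the tote was tipped to about 102°. All the balls rolled out, and I lowered the foot back to the bench, let go and backed the gripper away.

**Last checks:**

| Check | Measured |
|---|---|
| Tote lean | 53.5° |
| Height of underside centre | about 25 mm |
| Balls (tray frame) | x about 67 to 76 mm, y about -47 to 0 mm, tops about 38–41 mm above the bench |
| Canister and tub | within about 1 mm of the start |
| Bottle | still standing; its network reading was about 8 mm from the first one |

- **Balls:** two of them touched and showed as one blob in the depth data, so I counted three from the picture.
- **Bottle:** the arm never went near it after the first grip, so I put the 8 mm down to detector scatter.
- **Ball clearance:** all limits were met with room to spare; the closest was about 15 mm from the x limit.

No check failed.

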